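# Set the measuring microphone and hold the test-tone dial at its third click

## Task

Set the measuring microphone for a loudspeaker test: swing the red clamp lever out to release the blue carriage, slide the carriage along the rail until its yellow pointer lines up with the red mark, and swing the lever fully back in line with the rail to lock it. Then grip the spring-return dial on the grey tone tester, turn it clockwise past the first two clicks to the third (white pointer at the big orange dot, never on to the fourth) and keep holding it there: the job finishes while you are still holding the dial against its spring. Leave the tape roll, the cardboard box and the screwdriver where they are.

Things in the scene. Friction and masses are not known exactly. Their poses are not given: they have to be found in the camera images.
- rail_base: Steel base plate, 130 mm (x) by 500 mm (y) by 8 mm, screwed to the table, with a 40 mm wide aluminium rail on it (top at height 28 mm) and a wooden loudspeaker box (170 x 130 mm, 220 mm high) on its +y end, its face 255 mm from the origin. Origin: on the table under the middle of the rail. y axis: along the rail towards the loudspeaker; x: across the rail (away from the robot when the yaw is 0); z up. The yaw varies between -0.15 and 0.35 rad.
- carriage (a joint): Position of the blue carriage along the rail, m: 0 is farthest from the loudspeaker, 0.19 the nearest; grows along the rail's +y. Unclamped it slides with 7 N of friction; clamped it holds against some 40 N. The carriage is a block 100 mm wide (across) by 160 mm long, its flat top 52 mm above the table; near its loudspeaker end stands a small microphone that reaches no higher than 106 mm above the table.
- post (a point): Grip of the carriage: a black upright round post, 24 mm in diameter, standing on the carriage's top from 52 to 102 mm above the table. The point lies on its axis, 85 mm above the table. The microphone's upright begins 66 mm from the axis on the loudspeaker side; all else within 60 mm of the axis is lower than 66 mm above the table, apart from the lever's knob.
- pointer (a point): Tip of the small yellow pointer at the carriage's +x edge, level along the rail with the post's axis. Its axes are those of rail_base.
- mark_tip (a point): Tip of the red mark beside the rail on its +x side, on the white ruler (4 mm thick along the rail); it stands still, 70 to 175 mm along the carriage's travel, and nothing can catch on it. Its axes are those of rail_base. The pointer lines up when pointer and mark have the same y along the rail.
- lever (a joint): Angle of the red clamp lever, rad: 0 is locked (arm in line with the rail, pointing away from the loudspeaker), 1.0 is fully released (arm swung out over the carriage's -x side, clockwise seen from above). It stays where it is left; it takes about 3 N sideways at the knob, and up to 6 N to press it home. The clamp lets go above 0.2 rad.
- lever_pivot (a point): The lever's vertical pivot axis on the carriage (30 mm to -x and 50 mm to -y of the post's axis), 83 mm above the table, as high as the knob's point. Its axes are those of rail_base.
- lever_knob (a point): Knob of the lever: a red upright round peg, 18 mm in diameter, from 57 to 97 mm above the table, 80 mm from the pivot axis. The point lies on its axis, 83 mm above the table. The flat arm below it, 14 mm wide, reaches 65 mm above the table.
- tester: Grey tone tester, 170 mm (x) by 150 mm (y), its top 60 mm above the table, fixed to the table. Origin: on the table under the dial's axis. Around the dial, on a black disc, are dots at the rest position (tiny white) and at each click, clockwise: small white 1 and 2, big orange 3, small white 4.
- dial (a joint): Angle of the dial, rad, growing clockwise seen from above: 0 at rest, clicks at 0.35, 0.70, 1.05 (the third, wanted) and 1.40, end stop 1.5. A spring drives it back to 0 when let go from anywhere; it takes about 0.18 N m to leave rest, about 0.18 N m to hold at the third click, and at most 0.28 N m to turn over a click.
- dial_grip: Black bar grip across the dial, 56 mm long (its x), 14 mm thick (its y), 34 mm high, with a white line on its +x end as the pointer. Origin: the bar's centre, on the vertical dial axis, 88 mm above the table; the bar spans 71 to 105 mm; below it lies the dial's aluminium disc, 68 mm across. Turns with the dial; z up.
- tape_roll: Bystander: yellow roll of tape lying flat, 90 mm across, 24 mm high. Origin under its centre.
- parts_box: Bystander: small closed cardboard box, 90 x 70 x 60 mm. Origin under its centre.
- screwdriver: Bystander: orange-handled screwdriver lying on the table along its x. Origin on the table under its middle.
Not all that is in view belongs to the job. Of the things that look like the tester, take the one that is farthest to the robot's left at the start.

How it is judged:
By the outcome, as a careful person would: the job done as asked, in the order asked, and still so for the second after the job is handed in, while the arm keeps its last pose, push and grip.
It also fails if it takes over 64 s, if anything falls off the work surface, if the arm or the gripper's body presses on something with over 40 N, if the wrist force passes 120 N, or if a joint passes its speed limit or range.

## Robot

A 6-joint arm with a two-finger parallel gripper is mounted at the origin on the work surface. World frame = base frame: x ahead of the robot, y to its left, z up, the work surface at z = 0. Lengths are in m, angles in rad, forces in N, time in s.
With the tool pointing down it reaches from about 0.35 to 0.775 m from the base axis. Payload 7.3 kg.
Tool frame: the origin (TCP) lies at the very end of the fingers, on their centre line; the grasp point (between the pads) lies 19 mm behind it (robot.pinch_z is the distance from the TCP to the grasp point, in m); z points along the fingers, y is the line along which they close (so a half turn about z gives the same grasp; the last joint's range is limited). The gripper opens to 92 mm and grips with 3 to 60 N. Pads are 19 mm wide; open, the fingers measure 130 mm over their backs; the gripper's body (75 mm by 190 mm) begins 47 mm behind the grasp point.
Start: joints at [-1.292, 0.342, 1.524, -0, 1.275, -0.146], TCP at [0.216, -0.478, 0.227] pointing down, gripper open.
Joint ranges: [-2.53, 2.53], [-0.77, 2.02], [0.04, 2.7], [-1, 4.14], [0.28, 2.66], [-3.11, 3.11]. Speed limits (rad/s): [2.57, 2.57, 3.14, 3.14, 3.14, 3.14].

## Interface

Orientations are given as [roll, pitch, yaw] about the fixed x, y, z axes, in that order (R = Rz(yaw) Ry(pitch) Rx(roll)).
In Python, from cell import robot gives the robot as it stands.
- The arm moves only by the tool move_arm, never from a script. Its argument "motion" is a list of rows, each a list of 6 numbers: the shift along the tool's x, y, z in units of 0.1 m (1.0 is 0.1 m), then the turn, a rotation vector about the tool's x, y, z in units of pi rad (1.0 is pi rad). In form: [[dx, dy, dz, rx, ry, rz], ...]. A call has 1 to 12 rows; each row is the pose to reach, as a shift and turn from the pose commanded when the call began, along the tool's axes at that moment, turning the shorter way round; what a row does not reach only later rows make up. A row lasts 1/8 s, in which the tool goes at most 62.5 mm and 10.7 degrees, less where a joint would pass 70% of its speed; a pose out of reach is approached as far as the arm can. A call with a number of a shift or a turn outside -1 to 1 is refused whole. A call with a gripper value outside its range is refused whole. "fingers" is the opening, from -1 (shut) to 1 (fully open), set as the call begins (left out, the last holds). The fingers move at their own pace and stop on an object; "newtons" is the grip in N (left out, the last holds). Time passes only in rows, so rows that repeat a pose let the fingers close. It gives the time, the measured TCP pose, the force, the opening and the grip force at its end, in the units of the state.
- robot.observe(): the state, without advancing time (a new reading comes with each control period).
- robot.read_camera(name): name is "scene" or "top" or "wrist"; returns a dict with "image" (384x512x3 uint8, red, green, blue), "range_z" (384x512 float32, m along the optical axis (not along the pixel's ray), 0 where there is no reading), "vfov" (degrees; the focal length in pixels is half the picture's height over the tangent of half this angle, whatever the lens; pixels are square), "cx", "cy" (the principal point, pixels), "extrinsics" (4x4, takes a point from camera to world coordinates); the wrist camera has in their place "hand_eye" (4x4, takes a point from camera to tool coordinates, whose origin is the TCP and whose axes are the flange's). Camera axes: x right, y up, looking along -z (the intrinsics and any distortion apply to the point x, -y, -z); pixel columns grow to the right and rows downward; lengths in m; the calibration is good to about 2 mm. A picture is of the moment at which its call begins: read the wrist's pose just before it.
- robot.hand_in(): hands the job in; it is judged then, once.
The state is a dict: "time": time; "qpos": joint angles; "qvel": joint speeds; "joint_efforts": joint torques, N m; "tool_pos": TCP position; "tool_rot": TCP orientation; "contact_force": force on the tool from outside, world axes, zero at the start; "torque": the same for the moment, N m; "opening": finger opening in m; "grip_force": force on a finger pad.
Only numpy, scipy, OpenCV 4.12 (cv2) and the standard library are available. Lean on these libraries where they do the work, as an engineer would, in place of code of your own. Each camera call takes 0.05 s, during which the arm holds its last target. There are 200 camera calls.

## Working session

There is one attempt and no reset: what is moved stays moved. The work goes in short steps, Python scripts to look and compute and a tool call to move; the robot and the scene stay as the last step left them, time stands still between calls to the robot, and variables do not carry over. Pictures are saved under pics/ and viewed, at most 10 in all, crops included, and the job is handed in when it is done.

Besides the shell and the picture viewer there is one more tool, called after "Call:" as name(argument=value, ...), one argument or row to a line, values as JSON. move_arm: Moves the arm, as the interface text tells. Shifts and turns lie within -1 to 1; 1 stands for 0.1 m of shift or pi rad of turn. Its arguments: {"type":"object","properties":{"motion":{"type":"array"},"fingers":{"type":"number"},"newtons":{"type":"number"}},"required":["motion"]}

```bash
mkdir -p pics; ls; cat > h.py <<'E'
import numpy as np, cv2, pickle
from scipy.spatial.transform import Rotation as R
from cell import robot
def Tt():
    s=robot.observe(); T=np.eye(4); T[:3,:3]=R.from_euler('xyz',s['tool_rot']).as_matrix(); T[:3,3]=s['tool_pos']; return T
def grab(n):
    T=Tt(); c=robot.read_camera(n)
    E=c['extrinsics'] if n!='wrist' else T@c['hand_eye']
    h=c['image'].shape[0]; f=h/2/np.tan(np.radians(c['vfov'])/2)
    z=c['range_z']; v,u=np.mgrid[:z.shape[0],:z.shape[1]]
    P=np.stack([(u-c['cx'])/f*z,-(v-c['cy'])/f*z,-z],-1)
    W=P@E[:3,:3].T+E[:3,3]; W[z<=0]=np.nan
    c['W']=W; c['E']=E; c['f']=f
    return c
def save(n,img,s=1.5): cv2.imwrite('pics/'+n+'.png',cv2.resize(img[:,:,::-1],None,fx=s,fy=s,interpolation=cv2.INTER_CUBIC))
E
python3 - <<'E'
from h import *
print(robot.observe())
for n in('top','scene'):
    c=grab(n); pickle.dump(c,open(n+'.pkl','wb')); save(n,c['image']); print([k for k in c], c['E'].round(3).tolist(), c['f'])
E
```

```text
pics
{'time': 0.0, 'qpos': array([-1.29197888e+00,  3.42730090e-01,  1.52501904e+00, -5.85774522e-06,
        1.27536769e+00, -1.45993632e-01]), 'qvel': array([ 5.96253383e-04, -1.14451107e-04,  6.89390911e-04, -5.18383102e-06,
        1.62097734e-03, -1.43667179e-04]), 'joint_efforts': array([ 1.21108067e-03, -4.31244314e+01, -2.44221336e+01,  7.17716594e-02,
        5.58433158e-02, -1.21035473e-04]), 'tool_pos': array([ 0.21628873, -0.47793869,  0.22604042]), 'tool_rot': array([-3.14008388e+00, -2.16187498e-04,  4.24812620e-01]), 'contact_force': array([-0.10614994, -0.51524651, -0.34412466]), 'torque': array([-0.04129417, -0.0185339 , -0.01466503]), 'grip_force': 0.0, 'opening': 0.0919898888470732}
['image', 'range_z', 'vfov', 'cx', 'cy', 'extrinsics', 'W', 'E', 'f'] [[0.019, 0.998, -0.06, 0.408], [-1.0, 0.02, 0.014, -0.133], [0.015, 0.06, 0.998, 1.707], [0.0, 0.0, 0.0, 1.0]] 498.82195398592035
['image', 'range_z', 'vfov', 'cx', 'cy', 'extrinsics', 'W', 'E', 'f'] [[0.204, -0.816, 0.541, 1.367], [0.979, 0.164, -0.121, -0.352], [0.01, 0.554, 0.832, 1.371], [0.0, 0.0, 0.0, 1.0]] 467.0149979625741
```

View pics/top.png

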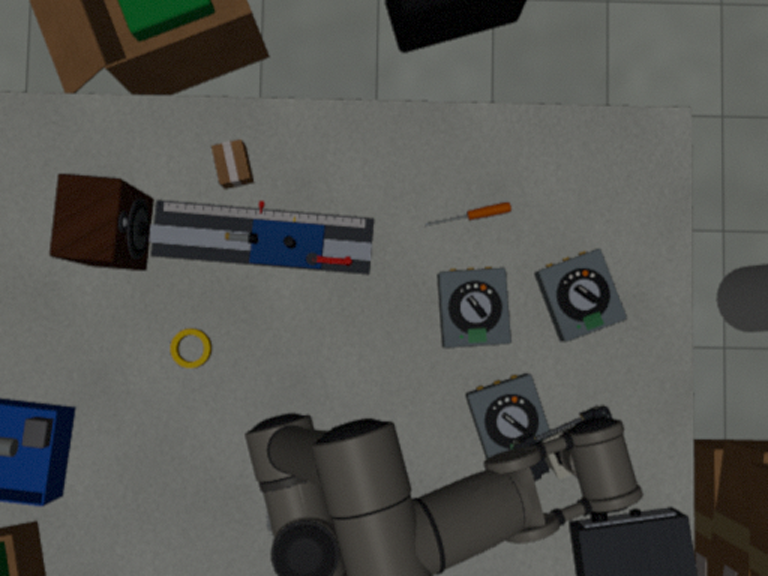

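View pics/scene.png

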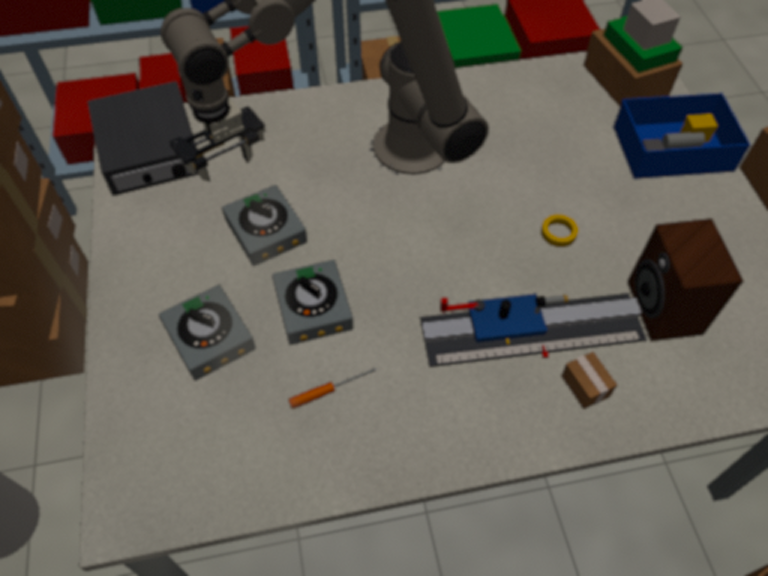

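The top view shows the post at (290,241), lever knob (347,261), red mark (262,205), yellow pointer (~294,218). Three testers are visible; the leftmost one (largest y) is at (475,305), so that is the one to use.

```bash
cat > m.py <<'E'
from h import *
c=pickle.load(open('top.pkl','rb')); W=c['W']; im=cv2.cvtColor(c['image'],cv2.COLOR_RGB2HSV).astype(int)
H,S,V=im[...,0],im[...,1],im[...,2]; v,u=np.mgrid[:384,:512]
def at(x,y,z):  # 1.5x px on plane z
    d=np.array([(x/1.5-c['cx'])/c['f'],-(y/1.5-c['cy'])/c['f'],-1]); d=c['E'][:3,:3]@d; o=c['E'][:3,3]
    return (o+d*(z-o[2])/d[2])
for n,x,y,z in[('post',290,241,.102),('knob',347,261,.097),('pivot',312,258,.065),('mark',262,210,.012),('ptr',294,218,.03),('dial',475,305,.1),('tape',190,348,.024),('box',232,163,.06),('sd',470,214,.02),('base-br',371,273,.008),('base-tr',374,218,.008),('base-tl',157,201,.008),('base-bl',152,256,.008)]:
    print(n,at(x,y,z).round(3),W[int(y/1.5),int(x/1.5)].round(3))
X,Y,Z=W[...,0],W[...,1],W[...,2]
b=(H>100)&(H<125)&(S>120)&(X>.2)&(Y>-.3)&(Y<.4)&(X<.75)&(Z>.035)
r=cv2.minAreaRect(W[b][:,:2].astype(np.float32)); print('carriage',b.sum(),r,np.median(Z[b]))
d=(abs(Z-.06)<.006)&(X>.3)&(X<.6)&(Y<-.1)&(Y>-.42)
n,l,st,ce=cv2.connectedComponentsWithStats(d.astype(np.uint8))
for i in range(1,n):
    if st[i,4]>300: print('tester',st[i],cv2.minAreaRect(W[l==i][:,:2].astype(np.float32)))
rd=((H<6)|(H>174))&(S>150)&(X>.2)&(Y>-.2)&(Y<.3)&(X<.7)
n,l,st,ce=cv2.connectedComponentsWithStats(rd.astype(np.uint8))
for i in range(1,n): print('red',st[i],ce[i]*1.5,np.nanmean(W[l==i],0).round(3))
E
python3 m.py
```

```text
post [0.606 0.065 0.102] [0.609 0.067 0.095]
knob [ 0.566 -0.058  0.097] [ 0.566 -0.057  0.098]
pivot [0.574 0.02  0.065] [0.574 0.021 0.06 ]
mark [0.687 0.142 0.012] [0.687 0.144 0.012]
ptr [0.667 0.066 0.03 ] [0.666 0.065 0.042]
dial [ 0.476 -0.336  0.1  ] [ 0.477 -0.333  0.104]
tape [0.371 0.291 0.024] [ 0.37   0.301 -0.005]
box [0.783 0.204 0.06 ] [0.785 0.206 0.057]
sd [ 0.686 -0.332  0.02 ] [ 0.689 -0.331  0.02 ]
base-br [ 0.548 -0.109  0.008] [ 0.548 -0.108  0.006]
base-tr [ 0.674 -0.114  0.008] [ 0.678 -0.112 -0.006]
base-tl [0.703 0.382 0.008] [0.703 0.385 0.005]
base-bl [0.577 0.388 0.008] [0.579 0.39  0.007]
carriage 1315 ((0.5149313807487488, 0.0983457863330841), (0.6519016623497009, 0.33086222410202026), 45.297523498535156) 0.051132748712909404
tester [ 292  179   49   54 1723] ((0.4719545245170593, -0.33892422914505005), (0.1694972664117813, 0.14987657964229584), 5.023293495178223)
red [173 136   3   5  10] [260.55 206.55] [0.694 0.145 0.015]
red [211 171  24   6 102] [334.27941176 260.13235294] [ 0.57  -0.029  0.071]
```

```bash
cat >> h.py <<'E'
def go(x,y,z,psi):
    """tool-frame shift (0.1 m) and rz turn (pi) to bring TCP to x,y,z with yaw psi, tool down"""
    T=Tt(); d=T[:3,:3].T@(np.array([x,y,z])-T[:3,3])
    G=R.from_euler('xyz',[np.pi,0,psi]).as_matrix(); r=R.from_matrix(T[:3,:3].T@G).as_rotvec()
    print('shift',(d/.1).round(3),'turn',(r/np.pi).round(4))
E
python3 - <<'E'
from h import *
c=grab('wrist'); print(c['hand_eye'].round(3).tolist(),c['f'],c['vfov'])
go(.566,-.058,.22,1.513)
E
```

```text
[[-0.002, 0.955, 0.297, 0.08], [1.0, 0.002, -0.001, -0.002], [-0.001, 0.297, -0.955, -0.157], [0.0, 0.0, 0.0, 1.0]] 266.78549050516096 71.48356943908445
shift [ 4.917 -2.386  0.066] turn [-3.000e-04 -2.000e-04 -3.464e-01]
```

Call:
move_arm(
  motion=[
    [1, -0.48, 0, 0, 0, -0.18],
    [1, -0.48, 0, 0, 0, -0.18],
    [1, -0.48, 0, 0, 0, -0.18],
    [1, -0.48, 0, 0, 0, -0.18],
  ],
)

```text
time: 0.65
tool_pos: [0.288, -0.393, 0.2267]
tool_rot: [-3.141, 0.0, 0.99]
contact_force: [-0.0, -0.4, -0.3]
opening: 0.0921
grip_force: 0.0
```

Call:
move_arm(
  motion=[
    [1, 0.8, 0, 0, 0, 0],
    [1, 0.8, 0, 0, 0, 0],
    [1, 0.8, 0, 0, 0, 0],
  ],
)

```text
time: 1.02
tool_pos: [0.4121, -0.3526, 0.2261]
tool_rot: [3.142, -0.001, 0.989]
contact_force: [-1.0, 0.4, -0.3]
opening: 0.0916
grip_force: 0.0
```

Call:
move_arm(
  motion=[
    [1, 0.3, 0, 0, 0, -0.06],
    [1, 0.3, 0, 0, 0, -0.12],
    [1, 0.3, 0, 0, 0, -0.167],
  ],
)

```text
time: 1.4
tool_pos: [0.4903, -0.2855, 0.2262]
tool_rot: [-3.141, -0.0, 1.519]
contact_force: [0.5, -0.4, -0.2]
opening: 0.092
grip_force: 0.0
```

```bash
python3 - <<'E'
from h import *
print(robot.observe()['tool_pos'],robot.observe()['tool_rot']); go(.566,-.058,.22,1.513)
E
```

```text
[ 0.49026572 -0.28549029  0.22624326] [-3.14112995e+00 -4.93446720e-04  1.51879044e+00]
shift [2.311 0.638 0.063] turn [-0.0001 -0.0002  0.0018]
```

Call:
move_arm(
  motion=[
    [1, 0.3, 0, 0, 0, 0],
    [1, 0.3, 0, 0, 0, 0],
  ],
)

```text
time: 1.65
tool_pos: [0.5245, -0.188, 0.2264]
tool_rot: [-3.141, -0.0, 1.51]
contact_force: [0.7, 0.2, 0.5]
opening: 0.0917
grip_force: 0.0
```

Call:
move_arm(
  motion=[
    [1, 0.33, 0, 0, 0, 0],
    [1, 0.33, 0, 0, 0, 0],
    [1, 0.33, 0, 0, 0, 0],
  ],
)

```text
time: 2.02
tool_pos: [0.5636, -0.0889, 0.2265]
tool_rot: [-3.141, -0.0, 1.514]
contact_force: [-0.2, -0.9, -1.1]
opening: 0.0918
grip_force: 0.0
```

```bash
python3 - <<'E'
from h import *
c=grab('wrist'); pickle.dump(c,open('w1.pkl','wb')); save('w1',c['image']); go(.566,-.058,.22,1.513)
E
```

```text
shift [0.326 0.009 0.064] turn [-0.0002  0.0002  0.0002]
```

View pics/w1.png

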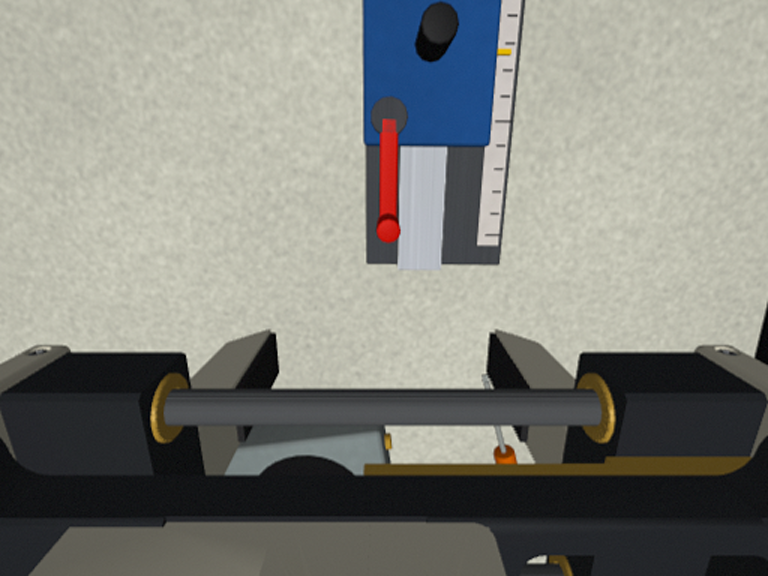

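The wrist view shows the knob top at (388,230), the pivot at (389,117), the post top at (440,20) and the yellow pointer at (505,52).

```bash
cat >> h.py <<'E'
def ray(c,x,y,z,s=1.5):
    d=c['E'][:3,:3]@np.array([(x/s-c['cx'])/c['f'],-(y/s-c['cy'])/c['f'],-1]); o=c['E'][:3,3]
    return o+d*(z-o[2])/d[2]
E
python3 - <<'E'
from h import *
c=pickle.load(open('w1.pkl','rb'))
for n,x,y,z in[('knob',388,231,.097),('pivot',389,117,.065),('post',440,20,.102),('ptr',512,52,.035),('br',499,264,.008),('bl',367,264,.008),('blue l',363,2,.052),('blue bl',364,144,.052)]: print(n,ray(c,x,y,z).round(4),c['W'][int(y/1.5),int(x/1.5)].round(4))
E
```

```text
knob [ 0.5684 -0.0574  0.097 ] [ 0.5677 -0.0574  0.0966]
pivot [0.5739 0.0216 0.065 ] [0.5735 0.0217 0.065 ]
post [0.6071 0.0714 0.102 ] [0.607  0.0721 0.1006]
ptr [0.6719 0.0654 0.035 ] [0.6796 0.0718 0.008 ]
br [ 0.6746 -0.1113  0.008 ] [ 0.6762 -0.1138 -0.0012]
bl [ 0.5468 -0.1039  0.008 ] [ 0.5453 -0.1063 -0.0017]
blue l [0.5597 0.0997 0.052 ] [0.5596 0.1008 0.0496]
blue bl [0.5536 0.0044 0.052 ] [ 0.5505  0.0063 -0.0022]
```

Call:
move_arm(
  motion=[
    [0.32, 0.03, 0.3, 0, 0, 0],
    [0.32, 0.03, 0.7, 0, 0, 0],
    [0.32, 0.03, 1, 0, 0, 0],
    [0.32, 0.03, 1, 0, 0, 0],
  ],
  fingers=-0.35,
  newtons=10,
)

```text
time: 2.58
tool_pos: [0.5663, -0.0602, 0.1246]
tool_rot: [-3.136, -0.0, 1.511]
contact_force: [0.4, 0.4, 0.8]
opening: 0.056
grip_force: 0.0
```

```bash
python3 - <<'E'
from h import *
s=robot.observe();print(s['tool_pos'],s['opening'],s['contact_force']); go(.5684,-.0574,.072,1.511)
E
```

```text
[ 0.56628422 -0.06023702  0.12459987] 0.055986771546971154 [0.42404674 0.38137663 0.82290332]
shift [0.029 0.022 0.526] turn [-0.0017 -0.0001  0.0001]
```

Call:
move_arm(
  motion=[
    [0.02, 0.01, 0, 0, 0, 0],
    [0.02, 0.01, 0.2, 0, 0, 0],
    [0.02, 0.01, 0.4, 0, 0, 0],
    [0.02, 0.01, 0.53, 0, 0, 0],
    [0.02, 0.01, 0.53, 0, 0, 0],
  ],
)

```text
time: 3.2
tool_pos: [0.5694, -0.0569, 0.0738]
tool_rot: [-3.141, 0.0, 1.514]
contact_force: [-0.6, 0.1, -0.3]
opening: 0.0299
grip_force: 0.0
```

```bash
python3 - <<'E'
from h import *
s=robot.observe();print(s['tool_pos'],s['tool_rot'],s['opening'],s['contact_force'])
# arc: knob poses for lever angle a, in tool frame of present
T=Tt(); yaw=-.062; piv=np.array([.5735,.0217])
for a in np.linspace(0,1.04,9):
    th=-np.pi/2+yaw-a; k=piv+.08*np.array([np.cos(th),np.sin(th)])
    d=T[:3,:3].T@(np.r_[k,.072]-T[:3,3]); print(round(a,2),(d*10).round(3),round(a/np.pi,3))
E
```

```text
[ 0.56937377 -0.05686279  0.07384216] [-3.14140406e+00  9.19784796e-05  1.51442962e+00] 0.029918410293316294 [-0.58351209  0.09035979 -0.27959626]
0.0 [-0.013 -0.008  0.018] 0.0
0.13 [-0.006 -0.111  0.018] 0.041
0.26 [ 0.015 -0.213  0.018] 0.083
0.39 [ 0.049 -0.311  0.018] 0.124
0.52 [ 0.095 -0.404  0.018] 0.166
0.65 [ 0.153 -0.491  0.019] 0.207
0.78 [ 0.221 -0.569  0.019] 0.248
0.91 [ 0.299 -0.637  0.019] 0.29
1.04 [ 0.386 -0.695  0.019] 0.331
```

Call:
move_arm(
  motion=[
    [0, 0, 0, 0, 0, 0],
    [-0.01, -0.11, 0, 0, 0, 0.041],
    [0.015, -0.21, 0, 0, 0, 0.083],
    [0.05, -0.31, 0, 0, 0, 0.124],
    [0.095, -0.405, 0, 0, 0, 0.166],
    [0.153, -0.49, 0, 0, 0, 0.207],
    [0.22, -0.57, 0, 0, 0, 0.248],
    [0.3, -0.64, 0, 0, 0, 0.29],
    [0.385, -0.705, 0, 0, 0, 0.331],
    [0.385, -0.705, 0, 0, 0, 0.331],
  ],
  fingers=-0.5,
)

```text
time: 4.45
tool_pos: [0.5023, -0.0143, 0.075]
tool_rot: [3.139, -0.003, 0.475]
contact_force: [1.2, -1.3, 1.0]
opening: 0.023
grip_force: 0.6
```

```bash
python3 - <<'E'
from h import *
s=robot.observe();print(s['tool_pos'],s['tool_rot'],s['opening'],s['contact_force'])
c=grab('wrist'); pickle.dump(c,open('w2.pkl','wb')); save('w2',c['image'])
E
```

```text
[ 0.50231765 -0.0142992   0.07498742] [ 3.13916229e+00 -2.64406165e-03  4.75455198e-01] 0.023015830281997086 [ 1.20232154 -1.25957841  1.01574058]
```

View pics/w2.png

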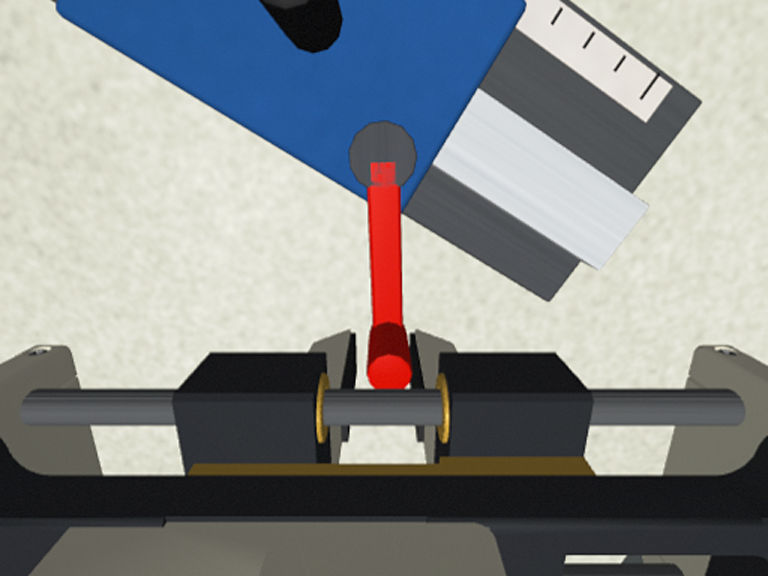

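The lever is out at about 1.0 rad, with the knob between the fingers. Next I raise the arm and move to the post.

Call:
move_arm(
  motion=[
    [0, 0, -0.5, 0, 0, 0],
    [0, 0, -1, 0, 0, 0],
    [0.5, -0.14, -1, 0, 0, 0.06],
    [1, -0.28, -1, 0, 0, 0.12],
    [1, -0.28, -1, 0, 0, 0.17],
    [1, -0.28, -1, 0, 0, 0.17],
    [1, -0.28, -1, 0, 0, 0.17],
  ],
  fingers=0.1,
)

```text
time: 5.38
tool_pos: [0.5769, 0.056, 0.1738]
tool_rot: [3.142, 0.0, -0.056]
contact_force: [-0.2, -0.4, 0.3]
opening: 0.051
grip_force: 0.0
```

```bash
python3 - <<'E'
from h import *
s=robot.observe();print(s['tool_pos'],s['tool_rot'],s['opening'],s['contact_force'])
c=grab('wrist'); pickle.dump(c,open('w3.pkl','wb')); save('w3',c['image'])
E
```

```text
[0.57689127 0.0560233  0.17382883] [ 3.14153042e+00  3.99201413e-04 -5.58713810e-02] 0.05101801208410997 [-0.16540555 -0.40442276  0.28814503]
```

View pics/w3.png

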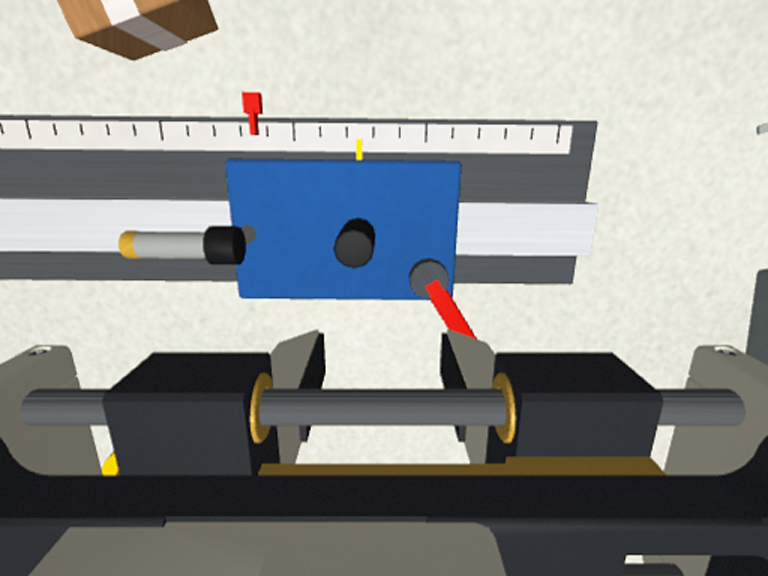

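Everything needed is in view: post top (353,248), pointer tip (359,140), mark tip (254,133) and rail edges.

```bash
cat > pm.py <<'E'
from h import *
import sys
def pm(c,pr=True):
    im=cv2.cvtColor(c['image'],cv2.COLOR_RGB2HSV).astype(int); H,S,V=im[...,0],im[...,1],im[...,2]; W=c['W']; X,Y=W[...,0],W[...,1]
    ye=(H>20)&(H<35)&(S>150)&(X>.64)&(X<.7)&(Y>0); rd=((H<6)|(H>174))&(S>150)&(X>.655)&(Y>.05)
    out=[]
    for m in(ye,rd):
        n,l,st,ce=cv2.connectedComponentsWithStats(m.astype(np.uint8)); i=1+np.argmax(st[1:,4]); m=l==i
        v,u=np.where(m)
        print(st[i],ce[i],W[m][:,2].round(3)[:40:3])
        out.append((m,W[m]))
    return out
if __name__=='__main__':
    c=pickle.load(open(sys.argv[1],'rb')); yaw=-.06; e=np.array([-np.sin(yaw),np.cos(yaw),0])
    for m,P in pm(c):
        v,u=np.where(m)
        for r in np.unique(v):
            k=v==r; print(r,u[k].mean().round(2),k.sum(),np.nanmedian(P[k],0).round(4),(np.nanmedian(P[k],0)@e).round(4))
    # rail base edge yaw from W: ruler/plate far edge
    for n,x,y,z in[('far edge L',5,117,.008),('far edge R',597,122,.008),('post',354,246,.102),('blue tl',227,159,.052),('blue tr',460,163,.052),('blue bl',240,297,.052),('blue br',452,298,.052)]:print(n,ray(c,x,y,z).round(4))
E
python3 pm.py w3.pkl; python3 -c "
from h import *
go(.607,.0715,.076,-.06)"
```

```text
[237  93   5  14  46] [239.          99.76086957] [0.036 0.036 0.036 0.035 0.035 0.036 0.035 0.035 0.035 0.035 0.035 0.034
 0.035 0.035]
[162  62  13  28 243] [168.16460905  72.72016461] [0.016 0.017 0.017 0.016 0.016 0.015 0.016 0.014 0.016 0.017 0.015 0.015
 0.017 0.016]
93 239.0 3 [0.67   0.0681 0.0356] 0.1082
94 239.0 3 [0.669  0.0682 0.0349] 0.1082
95 239.0 3 [0.668  0.0682 0.0358] 0.1082
96 239.0 3 [0.667  0.0683 0.0354] 0.1082
97 239.0 3 [0.6661 0.0685 0.0338] 0.1083
98 239.0 3 [0.6651 0.0685 0.035 ] 0.1083
99 239.0 3 [0.6641 0.0686 0.0349] 0.1083
100 239.0 3 [0.6631 0.0686 0.0349] 0.1083
101 238.5 4 [0.6621 0.0692 0.0347] 0.1088
102 239.0 5 [0.6612 0.0688 0.0352] 0.1083
103 239.0 3 [0.6601 0.069  0.0343] 0.1084
104 239.0 3 [0.6591 0.0689 0.0348] 0.1083
105 239.5 4 [0.6581 0.0686 0.035 ] 0.1079
106 239.0 3 [0.657  0.0683 0.0481] 0.1076
62 167.0 11 [0.7067 0.1441 0.0159] 0.1862
63 167.5 12 [0.7059 0.1437 0.0155] 0.1858
64 167.5 12 [0.7048 0.1438 0.0151] 0.1858
65 167.5 12 [0.7039 0.1442 0.0152] 0.1862
66 167.5 12 [0.7029 0.1444 0.0156] 0.1863
67 167.5 12 [0.7019 0.1444 0.0158] 
[... 499 characters left out ...]
 0.1861
80 168.5 6 [0.6887 0.1447 0.0169] 0.1858
81 168.5 6 [0.6877 0.145  0.017 ] 0.186
82 168.5 6 [0.6867 0.1455 0.0165] 0.1864
83 169.0 5 [0.6857 0.1453 0.0158] 0.1861
84 169.0 5 [0.6847 0.1452 0.0165] 0.186
85 169.0 5 [0.6837 0.1451 0.0169] 0.1858
86 169.0 5 [0.6826 0.1452 0.017 ] 0.1859
87 169.0 5 [0.6816 0.1454 0.0168] 0.186
88 169.0 5 [0.6805 0.1452 0.0175] 0.1857
89 169.5 4 [0.6795 0.1457 0.0157] 0.1862
far edge L [0.7023 0.3323 0.008 ]
far edge R [ 0.6733 -0.1104  0.008 ]
post [0.6088 0.0716 0.102 ]
blue tl [0.662  0.1555 0.052 ]
blue tr [6.506e-01 6.000e-04 5.200e-02]
blue bl [0.5651 0.1627 0.052 ]
blue br [0.5552 0.0065 0.052 ]
shift [ 0.291 -0.173  0.979] turn [0.    0.    0.001]
```

Call:
move_arm(
  motion=[
    [0.3, -0.17, 0, 0, 0, 0],
    [0.3, -0.17, 0.2, 0, 0, 0],
    [0.3, -0.17, 0.5, 0, 0, 0],
    [0.3, -0.17, 0.8, 0, 0, 0],
    [0.3, -0.17, 0.98, 0, 0, 0],
    [0.3, -0.17, 0.98, 0, 0, 0],
  ],
)

```text
time: 6.18
tool_pos: [0.6071, 0.0711, 0.0745]
tool_rot: [3.141, 0.003, -0.058]
contact_force: [0.3, 1.2, 0.2]
opening: 0.0508
grip_force: 0.0
```

Call:
move_arm(
  motion=[
    [0, 0, 0, 0, 0, 0],
    [0, 0, 0, 0, 0, 0],
    [0, 0, 0, 0, 0, 0],
    [0, 0, 0, 0, 0, 0],
    [0, 0, 0, 0, 0, 0],
  ],
  fingers=-1,
  newtons=25,
)

```text
time: 6.8
tool_pos: [0.6086, 0.0714, 0.0764]
tool_rot: [3.141, -0.001, -0.059]
contact_force: [-1.9, -1.7, 4.9]
opening: 0.0232
grip_force: 25.0
```

Call:
move_arm(
  motion=[
    [0, -0.08, 0, 0, 0, 0],
    [0, -0.18, 0, 0, 0, 0],
    [0, -0.28, 0, 0, 0, 0],
    [0, -0.38, 0, 0, 0, 0],
    [0, -0.48, 0, 0, 0, 0],
    [0, -0.58, 0, 0, 0, 0],
    [0, -0.68, 0, 0, 0, 0],
    [0, -0.74, 0, 0, 0, 0],
    [0, -0.776, 0, 0, 0, 0],
    [0, -0.776, 0, 0, 0, 0],
    [0, -0.776, 0, 0, 0, 0],
  ],
)

```text
time: 8.18
tool_pos: [0.6135, 0.1481, 0.0764]
tool_rot: [3.14, -0.002, -0.059]
contact_force: [-0.3, -5.1, 4.6]
opening: 0.0234
grip_force: 25.0
```

```bash
python3 - <<'E'
from h import *
s=robot.observe();print(s['tool_pos'],s['tool_rot'],s['opening'],s['contact_force'],s['grip_force'])
c=grab('wrist'); pickle.dump(c,open('w4.pkl','wb')); save('w4',c['image'])
E
python3 pm.py w4.pkl
```

```text
[0.61348834 0.14814918 0.07643424] [ 3.14035532e+00 -1.78448223e-03 -5.90464294e-02] 0.023365870569653866 [-0.26538649 -5.05910847  4.59925385] 25.00181257724762
[292 249   8  30 117] [296.04273504 262.17094017] [0.152 0.154 0.153 0.153 0.152 0.156 0.151 0.158 0.151 0.157 0.152 0.157
 0.153 0.158]
[246  87  15  38 342] [252.63157895  99.98538012] [0.015 0.014 0.017 0.016 0.015 0.016 0.016 0.015 0.016 0.015 0.015 0.016
 0.015 0.016]
249 294.0 3 [0.6455 0.1342 0.1534] 0.1726
250 294.33 3 [0.6458 0.1343 0.1544] 0.1728
251 294.0 3 [0.6458 0.1344 0.1551] 0.1728
252 294.67 3 [0.646  0.1342 0.1562] 0.1727
253 294.5 6 [0.6456 0.1343 0.1561] 0.1728
254 294.5 6 [0.6452 0.1345 0.1561] 0.1729
255 294.5 6 [0.6449 0.1344 0.1561] 0.1728
256 294.5 6 [0.6444 0.1344 0.156 ] 0.1728
257 295.0 7 [0.6449 0.1344 0.1574] 0.1729
258 295.0 4 [0.6451 0.1343 0.1582] 0.1728
259 296.0 5 [0.645  0.1343 0.1587] 0.1727
260 296.5 4 [0.6448 0.1341 0.159 ] 0.1726
261 296.5 4 [0.6445 0.1342 0.1592] 0.1726
262 296.5 4 [0.6439 0.1341 0.1587] 0.1725
263 296.5 4 [0.6442 0.1343 0.1598] 0.1727
264 297.0 3 [0.6437 0.1341 0.159
[... 1721 characters left out ...]
64 0.0171] 0.1873
114 252.5 4 [0.687  0.1464 0.0178] 0.1873
115 252.5 4 [0.6862 0.1464 0.0172] 0.1873
116 252.5 4 [0.6855 0.1465 0.0174] 0.1873
117 252.5 4 [0.6848 0.1465 0.0181] 0.1873
118 252.33 3 [0.684  0.147  0.0171] 0.1877
119 252.5 4 [0.6832 0.1466 0.0178] 0.1873
120 252.5 4 [0.6825 0.1467 0.0175] 0.1873
121 252.5 4 [0.6817 0.1467 0.0181] 0.1873
122 252.5 4 [0.6809 0.1468 0.0173] 0.1873
123 252.5 4 [0.6802 0.1468 0.0177] 0.1874
124 252.5 4 [0.6794 0.1469 0.018 ] 0.1874
far edge L [0.7257 0.3397 0.008 ]
far edge R [0.7046 0.0304 0.008 ]
post [0.6655 0.1556 0.102 ]
blue tl [0.6969 0.2115 0.052 ]
blue tr [0.6891 0.1106 0.052 ]
blue bl [0.6337 0.2163 0.052 ]
blue br [0.627  0.1147 0.052 ]
```

View pics/w4.png

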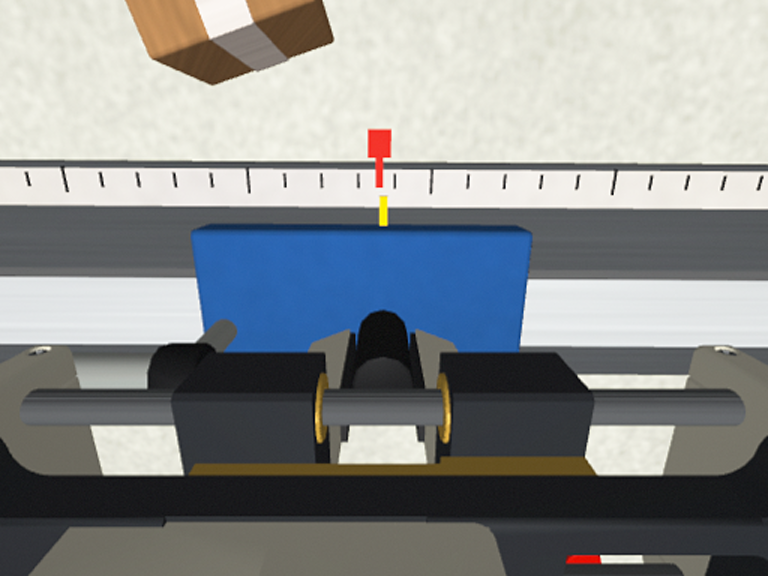

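The pointer (383,210) is nearly under the mark (379,185), about 2 mm short. The yellow filter caught the gripper's brass, so I will restrict it by height.

```bash
cat > q.py <<'E'
from h import *
import sys
c=pickle.load(open(sys.argv[1],'rb')); im=cv2.cvtColor(c['image'],cv2.COLOR_RGB2HSV).astype(int); H,S,V=im[...,0],im[...,1],im[...,2]; W=c['W']; X,Y,Z=W[...,0],W[...,1],W[...,2]
e=np.array([.062,.998,0])
for n,m in(('ptr',(H>20)&(H<35)&(S>120)&(X>.655)&(X<.71)&(Z<.045)&(Z>.025)),('mark',((H<6)|(H>174))&(S>150)&(X>.67)&(X<.693)&(Z<.03))):
    v,u=np.where(m); g=c['image'].astype(float)
    k=(v>np.percentile(v,15))&(v<np.percentile(v,85)); print(n,m.sum(),u[k].mean().round(2),np.median(W[m][k],0).round(4),'s=',np.mean(W[m][k]@e).round(4))
E
python3 q.py w3.pkl; python3 q.py w4.pkl
```

```text
ptr 44 238.78 [0.6631 0.0687 0.0349] s= 0.1098
mark 74 168.73 [0.6867 0.1451 0.0166] s= 0.1878
ptr 101 255.0 [0.6681 0.1456 0.0352] s= 0.1868
mark 79 252.31 [0.6869 0.1467 0.0175] s= 0.1889
```

Call:
move_arm(
  motion=[
    [0, -0.01, 0, 0, 0, 0],
    [0, -0.021, 0, 0, 0, 0],
    [0, -0.021, 0, 0, 0, 0],
    [0, -0.021, 0, 0, 0, 0],
  ],
)

```text
time: 8.72
tool_pos: [0.6136, 0.1497, 0.0765]
tool_rot: [3.14, -0.002, -0.059]
contact_force: [-0.3, -6.4, 5.6]
opening: 0.0234
grip_force: 25.0
```

```bash
python3 - <<'E'
from h import *
s=robot.observe();print(s['tool_pos'],s['contact_force'])
c=grab('wrist'); pickle.dump(c,open('w5.pkl','wb'))
E
python3 q.py w5.pkl
```

```text
[0.61358988 0.14971165 0.07645636] [-0.33191414 -6.40778208  5.59492794]
ptr 102 255.0 [0.6683 0.1472 0.0353] s= 0.1883
mark 82 254.31 [0.687  0.1466 0.0177] s= 0.1888
```

Call:
move_arm(
  motion=[
    [0, -0.006, 0, 0, 0, 0],
    [0, -0.006, 0, 0, 0, 0],
    [0, -0.006, 0, 0, 0, 0],
  ],
)

```text
time: 9.15
tool_pos: [0.6136, 0.1502, 0.0765]
tool_rot: [3.14, -0.002, -0.059]
contact_force: [-0.3, -7.4, 5.7]
opening: 0.0232
grip_force: 25.0
```

Call:
move_arm(
  motion=[
    [0, 0, 0, 0, 0, 0],
    [0, 0, 0, 0, 0, 0],
    [0, 0, 0, 0, 0, 0],
    [0, 0, -0.3, 0, 0, 0],
    [0, 0, -0.6, 0, 0, 0],
    [0, 0, -0.9, 0, 0, 0],
    [-0.3, 0.3, -0.9, 0, 0, -0.04],
    [-0.7, 0.65, -0.9, 0, 0, -0.08],
    [-1, 0.8, -0.9, 0, 0, -0.12],
    [-1, 0.8, -0.9, 0, 0, -0.165],
    [-1, 0.8, -0.9, 0, 0, -0.165],
  ],
  fingers=0.1,
)

```text
time: 10.52
tool_pos: [0.5084, 0.0778, 0.1659]
tool_rot: [3.141, -0.0, 0.458]
contact_force: [-0.9, 0.5, 0.7]
opening: 0.0505
grip_force: 0.0
```

```bash
python3 - <<'E'
from h import *
s=robot.observe();print(s['tool_pos'],s['tool_rot'],s['contact_force'])
c=grab('wrist'); pickle.dump(c,open('w6.pkl','wb')); save('w6',c['image'])
W=c['W'];im=cv2.cvtColor(c['image'],cv2.COLOR_RGB2HSV).astype(int); H,S,V=im[...,0],im[...,1],im[...,2]
m=((H<6)|(H>174))&(S>150)&(W[...,2]>.091)&(W[...,2]<.105)
v,u=np.where(m); print(m.sum(), u.mean()*1.5,v.mean()*1.5, W[m].mean(0))
E
python3 q.py w6.pkl
```

```text
[0.5083504  0.07782889 0.16592206] [ 3.14137115e+00 -4.95856587e-04  4.58009288e-01] [-0.94070265  0.48138986  0.65528045]
280 404.2392857142857 304.2964285714286 [0.51004758 0.06539013 0.09584488]
ptr 12 264.5 [0.6669 0.1472 0.0355] s= 0.1882Traceback (most recent call last):
  File "q.py", line 7, in <module>
    k=(v>np.percentile(v,15))&(v<np.percentile(v,85)); print(n,m.sum(),u[k].mean().round(2),np.median(W[m][k],0).round(4),'s=',np.mean(W[m][k]@e).round(4))
         ~~~~~~~~~~~~~^^^^^^
    return _quantile_unchecked(
        a, q, axis, out, overwrite_input, method, keepdims, weights)
    return _ureduce(a,
                    func=_quantile_ureduce_func,
    ...<5 lines>...
                    overwrite_input=overwrite_input,
                    method=method)
    r = func(a, **kwargs)
    result = _quantile(arr,
                       quantiles=q,
    ...<2 lines>...
                       out=out,
                       weights=wgt)
    previous = arr[previous_indexes]
               ~~~^^^^^^^^^^^^^^^^^^
IndexError: index 0 is out of bounds for axis 0 with size 0
```

View pics/w6.png

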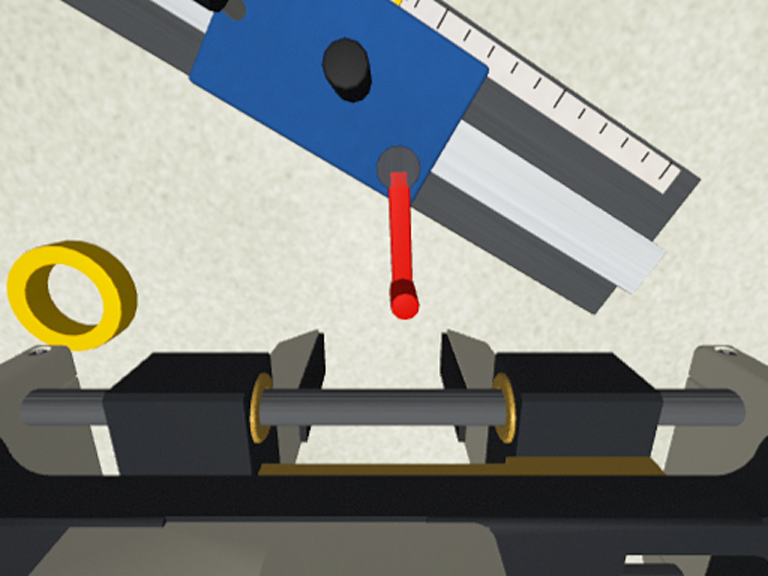

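The knob top is at (404,306) and the pivot at (398,166); the tape roll is well clear of the fingers.

```bash
python3 - <<'E'
from h import *
c=pickle.load(open('w6.pkl','rb'))
k=ray(c,404,306,.097); p=ray(c,398,166,.065); print(k,p, np.hypot(*(k-p)[:2]),'post',ray(c,345,62,.102))
th=np.arctan2(*(k-p)[:2][::-1]); print('lever',-np.pi/2-.062-th)
go(k[0],k[1],.074,.511)
piv=np.array([.5784,.1006]); print('pivot from post', ray(c,345,62,.102)[:2]+np.array([.998,-.062])*-.03+np.array([.062,.998])*-.05)
T=np.eye(4); T[:3,:3]=R.from_euler('xyz',[np.pi,0,.511]).as_matrix(); T[:3,3]=[k[0],k[1],.074]
for a in np.linspace(1,-.04,10):
    th=-np.pi/2-.062-a; q=piv+.08*np.array([np.cos(th),np.sin(th)])
    d=T[:3,:3].T@(np.r_[q,.074]-T[:3,3]); print(round(a,2),(d*10).round(3),round((a-1)/np.pi,3))
E
```

```text
[0.50937765 0.06527912 0.097     ] [0.58014291 0.10370485 0.065     ] 0.08052489988764337 post [0.61248864 0.15103766 0.102     ]
lever 1.0113412938950332
shift [-0.049  0.117  0.918] turn [ 0.0001 -0.0001 -0.0173]
pivot from post [0.57944864 0.10299766]
1.0 [-0.025  0.028  0.   ] 0.0
0.88 [-0.02  0.12  0.  ] -0.037
0.77 [-0.004  0.211  0.   ] -0.074
0.65 [0.022 0.3   0.   ] -0.11
0.54 [0.058 0.385 0.   ] -0.147
0.42 [0.104 0.465 0.   ] -0.184
0.31 [0.158 0.539 0.   ] -0.221
0.19 [0.221 0.607 0.   ] -0.257
0.08 [0.292 0.667 0.   ] -0.294
-0.04 [0.368 0.718 0.   ] -0.331
```

Call:
move_arm(
  motion=[
    [0, 0, 0, 0, 0, 0],
  ],
)

```text
time: 10.7
tool_pos: [0.5086, 0.078, 0.1655]
tool_rot: [-3.142, 0.0, 0.458]
contact_force: [0.1, 0.3, -0.1]
opening: 0.0504
grip_force: 0.0
```

Call:
move_arm(
  motion=[
    [-0.05, 0.12, 0, 0, 0, -0.017],
    [-0.05, 0.12, 0.3, 0, 0, -0.017],
    [-0.05, 0.12, 0.6, 0, 0, -0.017],
    [-0.05, 0.12, 0.8, 0, 0, -0.017],
    [-0.05, 0.12, 0.91, 0, 0, -0.017],
    [-0.05, 0.12, 0.91, 0, 0, -0.017],
  ],
  fingers=-0.1,
  newtons=10,
)

```text
time: 11.45
tool_pos: [0.5091, 0.065, 0.0742]
tool_rot: [-3.141, 0.001, 0.512]
contact_force: [-0.8, -0.4, -0.0]
opening: 0.0414
grip_force: 0.0
```

```bash
python3 - <<'E'
from h import *
s=robot.observe();print(s['tool_pos'],s['tool_rot'],s['contact_force'],s['opening'])
T=Tt()
piv=np.array([.5795,.1023]);
for a in np.r_[np.linspace(1,-.04,10),-.08]:
    th=-np.pi/2-.062-a; q=piv+.08*np.array([np.cos(th),np.sin(th)])
    d=T[:3,:3].T@(np.r_[q,.074]-T[:3,3]); print(round(a,2),(d*10).round(3),round((a-1)/np.pi,3))
E
```

```text
[0.50905155 0.06495255 0.07417763] [-3.14100302e+00  1.12186674e-03  5.12299412e-01] [-0.78828513 -0.39474935 -0.04890003] 0.04143338504281901
1.0 [-0.003  0.017  0.002] 0.0
0.88 [0.002 0.109 0.002] -0.037
0.77 [0.018 0.2   0.002] -0.074
0.65 [0.044 0.289 0.002] -0.11
0.54 [0.08  0.374 0.001] -0.147
0.42 [0.125 0.454 0.001] -0.184
0.31 [0.18  0.529 0.001] -0.221
0.19 [0.243 0.597 0.001] -0.257
0.08 [0.313 0.657 0.001] -0.294
-0.04 [0.39  0.708 0.001] -0.331
-0.08 [0.418 0.724 0.001] -0.344
```

Call:
move_arm(
  motion=[
    [0, 0.02, 0, 0, 0, 0],
    [0, 0.02, 0, 0, 0, 0],
    [0, 0.11, 0, 0, 0, -0.037],
    [0.018, 0.2, 0, 0, 0, -0.074],
    [0.044, 0.29, 0, 0, 0, -0.11],
    [0.08, 0.375, 0, 0, 0, -0.147],
    [0.125, 0.455, 0, 0, 0, -0.184],
    [0.18, 0.53, 0, 0, 0, -0.221],
    [0.243, 0.597, 0, 0, 0, -0.257],
    [0.313, 0.657, 0, 0, 0, -0.294],
    [0.39, 0.708, 0, 0, 0, -0.32],
    [0.39, 0.708, 0, 0, 0, -0.32],
  ],
  fingers=-0.5,
)

```text
time: 12.95
tool_pos: [0.5774, 0.022, 0.0749]
tool_rot: [-3.14, 0.0, 1.518]
contact_force: [-3.8, -0.8, 1.9]
opening: 0.0229
grip_force: 1.6
```

```bash
python3 - <<'E'
from h import *
s=robot.observe();print(s['tool_pos'],s['tool_rot'],s['contact_force'],s['opening'],s['grip_force'])
c=grab('wrist'); pickle.dump(c,open('w7.pkl','wb')); save('w7',c['image'])
E
python3 q.py w7.pkl
```

```text
[0.57739162 0.02199023 0.07490112] [-3.14004762e+00  4.98029389e-04  1.51838388e+00] [-3.79899404 -0.75566171  1.86088081] 0.02288830591392921 1.6150599718093872
ptr 99 391.0 [0.6716 0.1467 0.0353] s= 0.188
mark 188 396.76 [0.6847 0.1453 0.0172] s= 0.1876
```

View pics/w7.png

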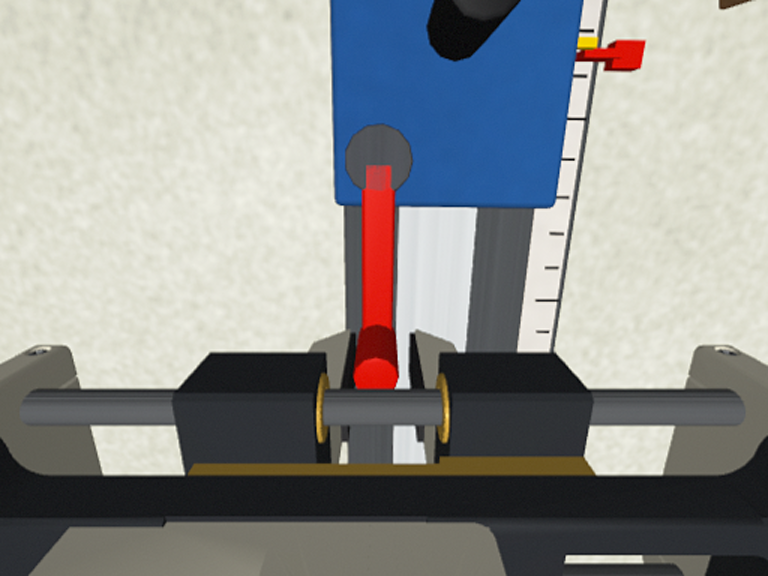

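The pointer and mark look level, and the lever is nearly in line with the rail. I'll press it the last bit home.

Call:
move_arm(
  motion=[
    [0, 0.02, 0, 0, 0, 0],
    [0, 0.035, 0, 0, 0, 0],
    [0, 0.05, 0, 0, 0, 0],
    [0, 0.05, 0, 0, 0, 0],
  ],
)

```text
time: 13.5
tool_pos: [0.5779, 0.0219, 0.0745]
tool_rot: [-3.13, 0.001, 1.518]
contact_force: [-17.6, -2.7, 11.8]
opening: 0.0229
grip_force: 8.9
```

Call:
move_arm(
  motion=[
    [0, 0, 0, 0, 0, 0],
    [0, -0.04, 0, 0, 0, 0],
    [0, -0.04, 0, 0, 0, 0],
    [0, -0.04, -0.5, 0, 0, 0],
    [0, -0.04, -1, 0, 0, 0],
    [0, -0.04, -1, 0, 0, 0],
    [0, -0.04, -1, 0, 0, 0],
  ],
  fingers=-0.3,
)

```text
time: 14.38
tool_pos: [0.5788, 0.0223, 0.1743]
tool_rot: [3.142, -0.0, 1.518]
contact_force: [0.5, -0.8, -0.4]
opening: 0.0319
grip_force: 0.0
```

```bash
python3 - <<'E'
from h import *
s=robot.observe();print(s['tool_pos'],s['tool_rot'],s['contact_force'],s['opening'],s['grip_force'])
c=grab('wrist'); pickle.dump(c,open('w8.pkl','wb')); save('w8',c['image'])
go(.476,-.336,.18,.6)
E
python3 q.py w8.pkl
```

```text
[0.57882678 0.02234115 0.17434074] [ 3.14154963e+00 -4.18026696e-05  1.51799234e+00] [ 0.45450671 -0.75580333 -0.42847473] 0.03191467721688628 0.0
shift [-3.633 -0.834 -0.063] turn [-5.000e-04  2.000e-04  2.922e-01]
ptr 53 340.0 [0.6705 0.147  0.0351] s= 0.1883
mark 59 349.67 [0.6866 0.1455 0.0176] s= 0.1878
```

View pics/w8.png

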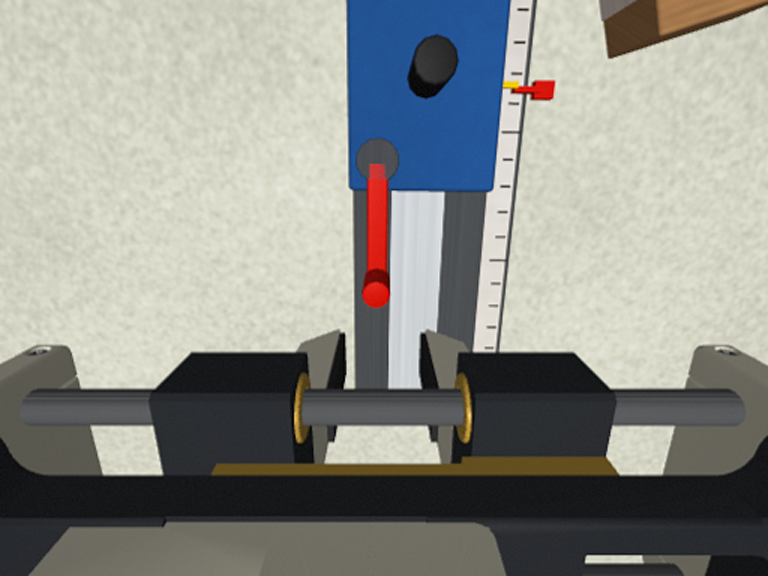

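Carriage is on the mark (within ~0.4 mm) and the lever is in line with the rail. Now to the dial.

Call:
move_arm(
  motion=[
    [-0.5, -0.2, -0.15, 0, 0, 0],
    [-1, -0.4, -0.15, 0, 0, 0],
    [-1, -0.4, -0.15, 0, 0, 0],
  ],
  fingers=0,
)

```text
time: 14.8
tool_pos: [0.532, -0.0781, 0.1884]
tool_rot: [-3.139, 0.0, 1.514]
contact_force: [-0.0, 0.4, -0.5]
opening: 0.0459
grip_force: 0.0
```

Call:
move_arm(
  motion=[
    [-0.5, -0.2, 0, 0, 0, 0],
    [-1, -0.4, 0, 0, 0, 0],
    [-1, -0.4, 0, 0, 0, 0],
  ],
)

```text
time: 15.18
tool_pos: [0.4874, -0.1751, 0.1885]
tool_rot: [-3.14, -0.001, 1.514]
contact_force: [0.3, 0.2, 0.5]
opening: 0.0458
grip_force: 0.0
```

Call:
move_arm(
  motion=[
    [-0.5, -0.2, 0, 0, 0, 0],
    [-1, -0.4, 0, 0, 0, 0],
    [-1, -0.4, 0, 0, 0, 0],
  ],
)

```text
time: 15.55
tool_pos: [0.4428, -0.2724, 0.1887]
tool_rot: [-3.141, -0.001, 1.515]
contact_force: [-0.8, 0.5, -0.6]
opening: 0.046
grip_force: 0.0
```

Call:
move_arm(
  motion=[
    [-0.3, -0.1, 0, 0, 0, 0.06],
    [-0.6, -0.2, 0, 0, 0, 0.12],
    [-1, -0.27, 0, 0, 0, 0.18],
    [-1, -0.27, 0, 0, 0, 0.24],
    [-1, -0.27, 0, 0, 0, 0.292],
    [-1, -0.27, 0, 0, 0, 0.292],
    [-1, -0.27, 0, 0, 0, 0.292],
  ],
)

```text
time: 16.42
tool_pos: [0.4119, -0.3684, 0.1893]
tool_rot: [-3.141, -0.0, 0.605]
contact_force: [0.3, -0.9, 0.2]
opening: 0.0456
grip_force: 0.0
```

```bash
python3 - <<'E'
from h import *
s=robot.observe();print(s['tool_pos'],s['tool_rot'],s['contact_force'],s['opening'])
c=grab('wrist'); pickle.dump(c,open('w9.pkl','wb'))
W=c['W'];im=cv2.cvtColor(c['image'],cv2.COLOR_RGB2HSV).astype(int); H,S,V=im[...,0],im[...,1],im[...,2]
X,Y,Z=W[...,0],W[...,1],W[...,2]; near=np.hypot(X-.475,Y+.335)<.09
m=near&(Z>.099)&(Z<.112); P=W[m]; v,u=np.where(m)
print('bar',m.sum(),P.mean(0),cv2.minAreaRect(P[:,:2].astype(np.float32)), u.min(),u.max(),v.min(),v.max(),'z',np.percentile(P[:,2],[5,50,95]))
w=m&(V>140)&(S<60); print('white',w.sum(),W[w].mean(0) if w.any() else None)
o=near&(H>5)&(H<20)&(S>150)&(Z<.08)
print('orange',o.sum(),W[o].mean(0))
d=near&(abs(Z-.067)<.008); print('disc',d.sum(),cv2.minEnclosingCircle(W[d][:,:2].astype(np.float32)),np.percentile(Z[d],[5,50,95]))
E
```

```text
[ 0.41188288 -0.36837256  0.18934975] [-3.14090914e+00 -1.95031569e-04  6.05351431e-01] [ 0.28671888 -0.90374147  0.22072211] 0.04559660250727553
bar 999 [ 0.47348415 -0.3376186   0.10383451] ((0.47275254130363464, -0.33838722109794617), (0.05598069354891777, 0.0140324542298913), 39.19279098510742) 258 276 88 152 z [0.10185108 0.10391584 0.10530934]
white 118 [ 0.48502674 -0.32845894  0.10434468]
orange 134 [ 0.51733569 -0.35615685  0.06027817]
disc 14027 ((0.4749774932861328, -0.33498844504356384), 0.09002164006233215) [0.05908546 0.05981485 0.07054819]
```

```bash
python3 -c "
from h import *
go(.4728,-.3384,.118,.684); go(.4728,-.3384,.078,.684)"
```

```text
shift [0.674 0.099 0.715] turn [-0.0001 -0.     -0.0253]
shift [0.674 0.099 1.115] turn [-0.0001 -0.     -0.0253]
```

Call:
move_arm(
  motion=[
    [0.4, 0.06, 0, 0, 0, -0.025],
    [0.67, 0.1, 0.3, 0, 0, -0.025],
    [0.67, 0.1, 0.6, 0, 0, -0.025],
    [0.67, 0.1, 0.7, 0, 0, -0.025],
    [0.67, 0.1, 0.7, 0, 0, -0.025],
  ],
)

```text
time: 17.1
tool_pos: [0.4718, -0.3398, 0.1196]
tool_rot: [-3.141, 0.0, 0.68]
contact_force: [-0.3, -0.8, 0.4]
opening: 0.0459
grip_force: 0.0
```

Call:
move_arm(
  motion=[
    [0, 0, 0.2, 0, 0, 0],
    [0, 0, 0.41, 0, 0, 0],
    [0, 0, 0.41, 0, 0, 0],
  ],
)

```text
time: 17.48
tool_pos: [0.4716, -0.34, 0.0788]
tool_rot: [-3.141, 0.0, 0.679]
contact_force: [0.2, -0.9, 0.5]
opening: 0.0459
grip_force: 0.0
```

```bash
python3 -c "
from h import *
s=robot.observe();print(s['contact_force']);go(.4728,-.3384,.077,.684)"
```

```text
[ 0.23731896 -0.85942325  0.4729985 ]
shift [ 0.019 -0.005  0.018] turn [-0.0003  0.     -0.0016]
```

Well centred; close firmly.

Call:
move_arm(
  motion=[
    [0.02, 0, 0, 0, 0, 0],
    [0.02, 0, 0, 0, 0, 0],
    [0.02, 0, 0, 0, 0, 0],
    [0.02, 0, 0, 0, 0, 0],
    [0.02, 0, 0, 0, 0, 0],
    [0.02, 0, 0, 0, 0, 0],
  ],
  fingers=-1,
  newtons=55,
)

```text
time: 18.23
tool_pos: [0.4742, -0.3394, 0.0793]
tool_rot: [3.139, -0.0, 0.679]
contact_force: [2.5, -3.5, 1.9]
opening: 0.0137
grip_force: 55.0
```

```bash
python3 -c "
from h import *
s=robot.observe();print(s)"
```

```text
{'time': 18.225, 'qpos': array([-7.52454061e-01,  5.94582749e-01,  1.54917200e+00, -1.70196195e-04,
        9.95385565e-01,  1.39126622e-01]), 'qvel': array([-0.00170364, -0.00058848,  0.00065995,  0.00368357,  0.00390905,
        0.00179081]), 'joint_efforts': array([  0.46668369, -50.22445679, -17.69278944,   0.21923746,
         1.24326602,   0.11662   ]), 'tool_pos': array([ 0.47420731, -0.33935521,  0.07928419]), 'tool_rot': array([ 3.13914418e+00, -1.98450965e-04,  6.79308329e-01]), 'contact_force': array([ 2.48838329, -3.46165263,  1.93762131]), 'torque': array([-0.51706369, -0.482001  ,  0.16241685]), 'grip_force': 54.99927341938019, 'opening': 0.013704709576390356}
```

Call:
move_arm(
  motion=[
    [0, 0, 0, 0, 0, 0.03],
    [0, 0, 0, 0, 0, 0.06],
    [0, 0, 0, 0, 0, 0.09],
    [0, 0, 0, 0, 0, 0.12],
    [0, 0, 0, 0, 0, 0.15],
    [0, 0, 0, 0, 0, 0.18],
    [0, 0, 0, 0, 0, 0.21],
    [0, 0, 0, 0, 0, 0.24],
    [0, 0, 0, 0, 0, 0.27],
    [0, 0, 0, 0, 0, 0.29],
    [0, 0, 0, 0, 0, 0.31],
    [0, 0, 0, 0, 0, 0.31],
  ],
)

```text
time: 19.73
tool_pos: [0.4743, -0.3399, 0.0793]
tool_rot: [3.139, -0.003, -0.295]
contact_force: [3.1, -4.6, 1.6]
opening: 0.0136
grip_force: 55.0
```

```bash
cat > d.py <<'E'
from h import *
s=robot.observe();print(s['tool_pos'],s['tool_rot'],s['contact_force'],s['torque'],s['opening'],s['grip_force'])
c=grab('wrist'); pickle.dump(c,open('w10.pkl','wb')); save('w10',c['image'])
W=c['W'];im=cv2.cvtColor(c['image'],cv2.COLOR_RGB2HSV).astype(int); H,S,V=im[...,0],im[...,1],im[...,2]
X,Y,Z=W[...,0],W[...,1],W[...,2]; near=np.hypot(X-.4728,Y+.3384)<.032
m=near&(Z>.1)&(Z<.109); P=W[m]; print('bar',m.sum(),cv2.minAreaRect(P[:,:2].astype(np.float32)))
w=m&(V>140)&(S<60); a=W[w].mean(0); print('white',w.sum(),a,'yaw',np.arctan2(a[1]+.3384,a[0]-.4728))
t=s['tool_rot'][2]; print('dial by tool',.684-t-.005)
E
python3 d.py
```

```text
[ 0.47427566 -0.33991724  0.07926269] [ 3.13945440e+00 -2.70653381e-03 -2.95235448e-01] [ 3.06917216 -4.63147425  1.63900924] [-0.78681874 -0.42581315  0.15278327] 0.013607930588593433 54.99436318874359
bar 1785 ((0.4737006425857544, -0.34177106618881226), (0.053899507969617844, 0.03836687281727791), 6.270374298095703)
white 223 [ 0.48886638 -0.34333407  0.10453118] yaw -0.29796234899548285
dial by tool 0.9742354484889055
```

Call:
move_arm(
  motion=[
    [0, 0, 0, 0, 0, 0.01],
    [0, 0, 0, 0, 0, 0.018],
    [0, 0, 0, 0, 0, 0.025],
    [0, 0, 0, 0, 0, 0.025],
    [0, 0, 0, 0, 0, 0.025],
    [0, 0, 0, 0, 0, 0.025],
  ],
)

```text
time: 20.52
tool_pos: [0.4743, -0.34, 0.0793]
tool_rot: [3.14, -0.003, -0.373]
contact_force: [2.1, -5.9, 0.8]
opening: 0.014
grip_force: 55.0
```

```bash
python3 d.py
```

```text
[ 0.47427011 -0.33997794  0.07929474] [ 3.13959624e+00 -2.92747852e-03 -3.72996905e-01] [ 2.09170587 -5.88808748  0.83855732] [-0.78452735 -0.41223362  0.16121288] 0.014027680929300132 55.00093460083008
bar 1769 ((0.4733721613883972, -0.34320056438446045), (0.05383102968335152, 0.04091404750943184), 1.7456117868423462)
white 223 [ 0.48838406 -0.34458701  0.1045099 ] yaw -0.3779250760507928
dial by tool 1.0519969050669578
```

View pics/w10.png

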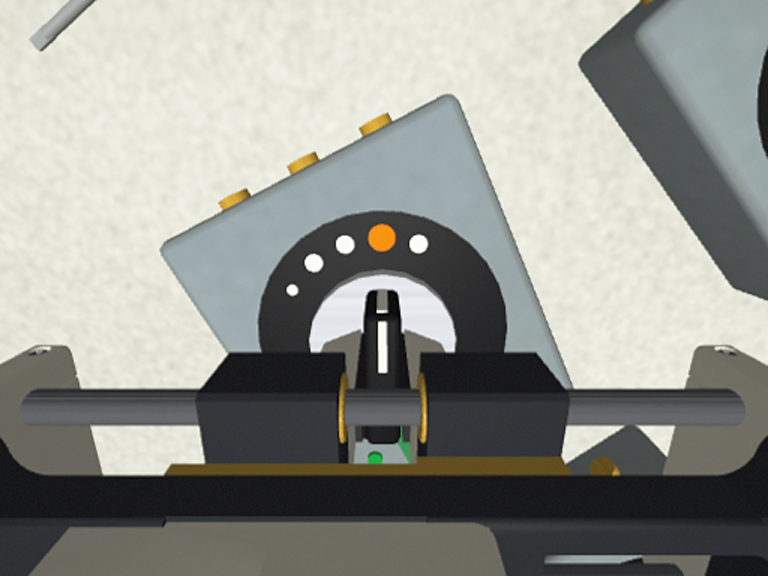

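The white pointer (382,345) points straight at the orange dot (382,237). The dial reads about 1.05 rad and is held with 55 N, so I'm handing in.

```bash
python3 -c "
from cell import robot
print(robot.hand_in())"
```

```text
the job is handed in; nothing more can be done
None
```

The job is handed in: the pointer sat within about 0.5 mm of the red mark, the lever was pressed to its stop in line with the rail, and the gripper was still holding the dial at the third click (about 1.05 rad) at about 20.6 s; hand-in returned no verdict.

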